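# Gauge returned dryer nozzles and sort them for restock or reject

## Task

Check the returned hair dryer nozzles on the steel gauge spigot one at a time, in the order of the return slip: red, green, white, blue, black, skipping any that is not there. In the end each nozzle that slid fully home on the gauge must be pushed fully home on a spigot of its own on the white rack, and each one that caught at the top of the gauge must be in the yellow reject tray. Leave the luggage wheel, tin and carabiner where they are.

Things in the scene. Friction and masses are not known exactly. Their poses are not given: they have to be found in the camera images.
- nozzle_red: red plastic hair dryer nozzle, 60 g, standing on its collar, 75 mm high. Collar z 0-30 mm, 54 mm outside, with a bore open only below, 30 mm deep, 40.4 mm wide if sound, 35.6 mm if undersized (alike from outside). Shoulder to z 38 mm, then a flat mouth to pinch: 56 mm along x, 14 mm thick along y, z 38-75 mm. Origin: centre of the underside, z up. 3 to 5 of the five are present (else None)
- nozzle_green: the green nozzle, like nozzle_red, same outside and origin; may be absent (None), may be sound or undersized
- nozzle_white: the white nozzle, like nozzle_red, same outside and origin; may be absent (None), may be sound or undersized
- nozzle_blue: the blue nozzle, like nozzle_red, same outside and origin; may be absent (None), may be sound or undersized
- nozzle_black: the black nozzle, like nozzle_red, same outside and origin; may be absent (None), may be sound or undersized
- gauge_seat (a point): gauge: dark steel plate 80 x 80 x 20 mm fixed to the counter, at its centre an upright steel spigot 38 mm in diameter, 26 mm high, top 6 mm tapering to 30 mm. This point: spigot axis at the plate's top face (20 mm above the counter), z up. A sound nozzle slides down until its underside meets this point; an undersized one catches on the taper about 22 mm higher
- tray_in (a point): reject tray: yellow open box fixed to the counter, outside 210 (x) x 130 (y) x 35 mm high, walls and floor 4 to 5 mm. This point: centre of its inner floor, z up
- rack_seat_1 (a point): restock rack: white board 280 x 80 x 20 mm fixed to the counter, three upright grey spigots 100 mm apart along its x, each 33 mm in diameter, 24 mm high, top 6 mm tapering to 25 mm (slimmer than the gauge: any nozzle, sound or not, goes on). This point: axis of one end spigot at the board's top face, z up
- rack_seat_2 (a point): same, on the axis of the middle spigot
- rack_seat_3 (a point): same, on the axis of the other end spigot
- wheel: bystander: navy luggage wheel lying flat, 54 mm diameter, 25 mm high, origin centre of underside
- tin: bystander: small green enamel tin, 56 mm diameter, 50 mm high, origin centre of underside
- carabiner: bystander: nickel carabiner lying flat, 68 x 40 x 8 mm, origin near its centre on its underside
Mind the look-alikes: they are no part of the job. Several things look just like the nozzle_red: the one meant starts farthest to the robot's right.

How it is judged:
On the way, in this order (a step that is already met when the one before it is completed fails the run):
1. the red nozzle is tried on the gauge spigot: it goes fully home (horizontal distance between nozzle_red and gauge_seat below 0.004 m and z of nozzle_red in the frame of gauge_seat between -0.004 and 0.005 m and angle between nozzle_red's own z axis and vertical below 0.12 rad), for 0.1 s.
2. the green nozzle is tried on the gauge spigot: it catches on the top (horizontal distance between nozzle_green and gauge_seat below 0.008 m and z of nozzle_green in the frame of gauge_seat between 0.012 and 0.032 m and angle between nozzle_green's own z axis and vertical below 0.2 rad), for 0.1 s.
3. the white nozzle is tried on the gauge spigot: it goes fully home (horizontal distance between nozzle_white and gauge_seat below 0.004 m and z of nozzle_white in the frame of gauge_seat between -0.004 and 0.005 m and angle between nozzle_white's own z axis and vertical below 0.12 rad), for 0.1 s.
4. the blue nozzle is tried on the gauge spigot: it goes fully home (horizontal distance between nozzle_blue and gauge_seat below 0.004 m and z of nozzle_blue in the frame of gauge_seat between -0.004 and 0.005 m and angle between nozzle_blue's own z axis and vertical below 0.12 rad), for 0.1 s.
5. the black nozzle is tried on the gauge spigot: it catches on the top (horizontal distance between nozzle_black and gauge_seat below 0.008 m and z of nozzle_black in the frame of gauge_seat between 0.012 and 0.032 m and angle between nozzle_black's own z axis and vertical below 0.2 rad), for 0.1 s.
At the end, for the whole second after the job is handed in: every sound nozzle stands at rest fully home on a rack spigot (underside within 5 mm of the board, centre within 7 mm of the axis, upright within 0.12 rad); every undersized nozzle is at rest in the yellow tray (its origin between the walls and less than 45 mm above the tray floor) (((horizontal distance between nozzle_red and rack_seat_1 below 0.007 m and z of nozzle_red in the frame of rack_seat_1 between -0.004 and 0.005 m and angle between nozzle_red's own z axis and vertical below 0.12 rad) or (horizontal distance between nozzle_red and rack_seat_2 below 0.007 m and z of nozzle_red in the frame of rack_seat_2 between -0.004 and 0.005 m and angle between nozzle_red's own z axis and vertical below 0.12 rad) or (horizontal distance between nozzle_red and rack_seat_3 below 0.007 m and z of nozzle_red in the frame of rack_seat_3 between -0.004 and 0.005 m and angle between nozzle_red's own z axis and vertical below 0.12 rad)) and linear speed of each of nozzle_red, nozzle_white, nozzle_blue, nozzle_green, nozzle_black below 0.03 m/s and ((horizontal distance between nozzle_white and rack_seat_1 below 0.007 m and z of nozzle_white in the frame of rack_seat_1 between -0.004 and 0.005 m and angle between nozzle_white's own z axis and vertical below 0.12 rad) or (horizontal distance between nozzle_white and rack_seat_2 below 0.007 m and z of nozzle_white in the frame of rack_seat_2 between -0.004 and 0.005 m and angle between nozzle_white's own z axis and vertical below 0.12 rad) or (horizontal distance between nozzle_white and rack_seat_3 below 0.007 m and z of nozzle_white in the frame of rack_seat_3 between -0.004 and 0.005 m and angle between nozzle_white's own z axis and vertical below 0.12 rad)) and ((horizontal distance between nozzle_blue and rack_seat_1 below 0.007 m and z of nozzle_blue in the frame of rack_seat_1 between -0.004 and 0.005 m and angle between nozzle_blue's own z axis and vertical below 0.12 rad) or (horizontal distance between nozzle_blue and rack_seat_2 below 0.007 m and z of nozzle_blue in the frame of rack_seat_2 between -0.004 and 0.005 m and angle between nozzle_blue's own z axis and vertical below 0.12 rad) or (horizontal distance between nozzle_blue and rack_seat_3 below 0.007 m and z of nozzle_blue in the frame of rack_seat_3 between -0.004 and 0.005 m and angle between nozzle_blue's own z axis and vertical below 0.12 rad)) and x of nozzle_green in the frame of tray_in between -0.1 and 0.1 m and y of nozzle_green in the frame of tray_in between -0.06 and 0.06 m and z of nozzle_green in the frame of tray_in between -0.005 and 0.045 m and x of nozzle_black in the frame of tray_in between -0.1 and 0.1 m and y of nozzle_black in the frame of tray_in between -0.06 and 0.06 m and z of nozzle_black in the frame of tray_in between -0.005 and 0.045 m); the robot touches nothing.
It fails at once if the wheel is shifted more than 4 cm (distance of wheel from where it was at the start of the episode above 0.04 m).
It fails at once if the tin is shifted more than 4 cm (distance of tin from where it was at the start of the episode above 0.04 m).
It fails at once if the carabiner is shifted more than 4 cm (distance of carabiner from where it was at the start of the episode above 0.04 m).
Of nozzle_red, nozzle_green, nozzle_white, nozzle_blue, nozzle_black only 3 to 5 are there at a start; the rules pass over those that are not, and their reading is None.
At some moment in a run one of nozzle_red, nozzle_green, nozzle_white, nozzle_blue, nozzle_black may be knocked a few centimetres aside while the robot is not near it.
It also fails if it takes over 210 s, if anything falls off the work surface, if the arm or the gripper's body presses on something with over 40 N, if the wrist force passes 120 N, or if a joint passes its speed limit or range.

## Robot

A 7-joint arm with a two-finger parallel gripper is mounted at the origin on the work surface. World frame = base frame: x ahead of the robot, y to its left, z up, the work surface at z = 0. Lengths are in m, angles in rad, forces in N, time in s.
With the tool pointing down it reaches from about 0.425 to 0.925 m from the base axis. Payload 6.8 kg.
Tool frame: the origin (TCP) lies at the centre of the arm's flange, where the gripper is bolted on; the fingertips stand 173 mm ahead of it and the grasp point (between the pads) lies 155 mm ahead of it (arm.tcp_to_tips is the distance from the TCP to the fingertips, in m); z points along the fingers, y is the line along which they close (so a half turn about z gives the same grasp; the last joint's range is limited). The gripper opens to 85 mm and grips with 20 to 120 N. Pads are 22 mm wide; open, the fingers measure 114 mm over their backs; the gripper's body (76 mm by 85 mm) begins 54 mm behind the grasp point. The pads swing forward as they close: fully open they stand 13 mm farther back than shut.
Start: joints at [1.008, 0.477, 0.022, 1.555, -0.011, 1.109, -0.083], TCP at [0.297, -0.606, 0.405] pointing down, gripper open.
Joint ranges: [-2.96, 2.96], [-0.34, 2.1], [-1.41, 1.46], [0.24, 2.44], [-1.37, 4.51], [0.17, 1.92], [-2.96, 2.96]. Speed limits (rad/s): [2.39, 2.39, 3.14, 3.14, 3.14, 3.14, 3.14].

## Interface

Orientations are given as a unit quaternion [x, y, z, w].
In Python, from cell import arm, fingers, optics gives the robot as it stands. Calls block until the motion is done:
- arm.reach(position, orientation): joint-space move of the TCP to a pose.
- arm.move_straight(position, speed=0.15, rot=None, guard=None): straight line of the TCP; rot=None keeps the orientation; speed is the mean speed in m/s. With guard (N) it stops when the force on the tool has changed by that much, and returns True; else False.
- arm.move_j(angles): joint-space move.
- fingers.move_gripper(opening, strength=None): finger opening in m; strength is the grip in N (None keeps the last); returns when the fingers have stopped.
- arm.wait(seconds).
- arm.solve_ik(position, orientation): joint angles nearest the present ones, or None.
- arm.sense(): the state.
- optics.read_camera(name): name is "scene" or "side" or "wrist"; returns (picture, depth): 400x640x3 uint8, red, green, blue; 400x640 float32, m along the optical axis (not along the pixel's ray), 0 where there is no reading.
- optics.camera_model(name): a dict with "fovy" (degrees; the focal length in pixels is half the picture's height over the tangent of half this angle, whatever the lens; pixels are square), "cx", "cy" (the principal point, pixels), "R" (3x3) and "t" (3): a world point X has camera coordinates R X + t. Camera axes: x right, y down, z forward; pixel columns grow to the right and rows downward; lengths in m; the calibration is good to about 2 mm. The wrist camera is an equidistant fisheye: a pixel r from the principal point sees the ray r / f radians off the axis. A picture is of the moment at which its call begins: read the wrist's pose just before it. camera_model takes no time and is no camera call; for the wrist camera it gives the pose at the moment of the call.
A pose or a line that the arm cannot do raises arm.PlanningError and nothing moves.
- arm.close_job(): hands the job in; it is judged then, once.
Trained networks look in the newest picture that a camera, given by its name, has taken for a name from the list of things; names that differ only in an ending like _2 or _b are one class to them, and where a whole thing is asked for, a point or a joint stands for the part that bears it (a point fixed in the world has none). Each returns a list of dicts, best first, with "confidence" (0 to 1); they miss things now and then, are a little off and sometimes report something else, mostly with a low value. They report only what shows in the picture. A call takes as long as a camera call. They do not tell look-alikes from the thing itself.
- optics.recognise(label, camera): "extent" ([left, top, right, bottom] in pixels, round what is visible of it).
- optics.pinpoint(label, camera): "point" ([column, row] in pixels: a listed point, or the origin of a listed thing).
The state is a dict: "clock": time; "joint_positions": joint angles; "dq": joint speeds; "effort": joint torques, N m; "eef_pos": TCP position; "ee_rot": TCP orientation; "contact_force": force on the tool from outside, world axes, zero at the start; "wrist_torque": the same for the moment, N m; "width": finger opening in m; "finger_force": force on a finger pad.
Only numpy, scipy, OpenCV 4.12 (cv2) and the standard library are available. Lean on these libraries where they do the work, as an engineer would, in place of code of your own. Each camera call takes 0.05 s, during which the arm holds its last target. There are 200 camera calls.

## Working session

There is one attempt and no reset: what is moved stays moved. The work goes in short steps, each a Python script; the robot and the scene stay as the last script left them, time stands still between calls to the robot, and variables do not carry over. Pictures are saved under pics/ and viewed, at most 14 in all, crops included, and the job is handed in when it is done.

```bash
ls; mkdir -p pics
python3 - <<'E'
from cell import arm, fingers, optics
import cv2,numpy as np
for n in ("scene","side"):
    p,d=optics.read_camera(n); cv2.imwrite(f"pics/{n}0.png",p[:,:,::-1]); np.savez(f"/tmp/{n}0.npz",p=p,d=d)
    m=optics.camera_model(n); print(n,m)
s=arm.sense(); print(s)
E
```

```text
pics
scene {'fovy': 56.71881290584686, 'cx': 314.533096198968, 'cy': 203.01237630766656, 'R': array([[-0.07002185,  0.99719495, -0.02644192],
       [ 0.51062637,  0.01305942, -0.85970353],
       [-0.8569467 , -0.07369997, -0.51010848]]), 't': array([ 0.04470481, -0.2326158 ,  1.30676516])}
side {'fovy': 47.95397382940529, 'cx': 324.97683504199927, 'cy': 196.5184011643892, 'R': array([[-0.99865342, -0.04929178, -0.01617592],
       [-0.01772506,  0.61723848, -0.78657643],
       [ 0.04875616, -0.78523052, -0.61728102]]), 't': array([0.58579628, 0.0340083 , 1.19592572])}
{'clock': 0.1, 'joint_positions': array([ 1.00786599,  0.47772625,  0.02237244,  1.55631693, -0.01153121,
        1.10930697, -0.0830862 ]), 'dq': array([ 3.32851964e-04, -1.72245368e-03,  7.51714839e-04, -4.41581674e-03,
        7.43919573e-04, -7.80224405e-04, -1.82977289e-05]), 'effort': array([ 3.96364398e-03, -5.97773123e+01,  1.61360130e+00, -2.81956404e+01,
        1.28644813e-02,  5.04653261e-03,  2.27077356e-05]), 'eef_pos': array([ 0.29642925, -0.60616416,  0.40383242]), 'ee_rot': array([ 9.74252799e-01,  2.25456913e-01, -2.33983116e-04, -7.80273075e-04]), 'contact_force': array([ 0.27909724,  0.77414144, -0.08672871]), 'wrist_torque': array([-0.04315085, -0.00887138, -0.00515095]), 'finger_force': 0.0, 'width': 0.08536767539799525}
```

View pics/scene0.png

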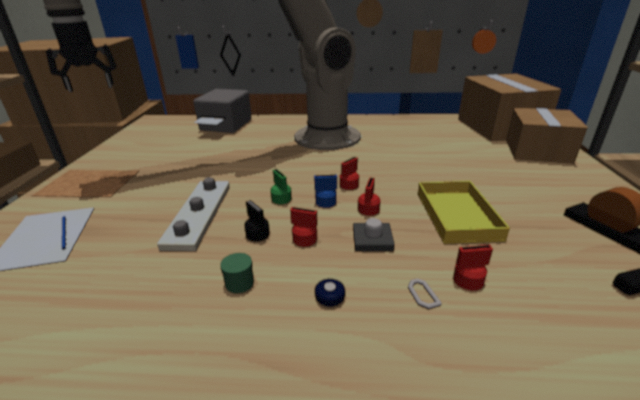

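View pics/side0.png

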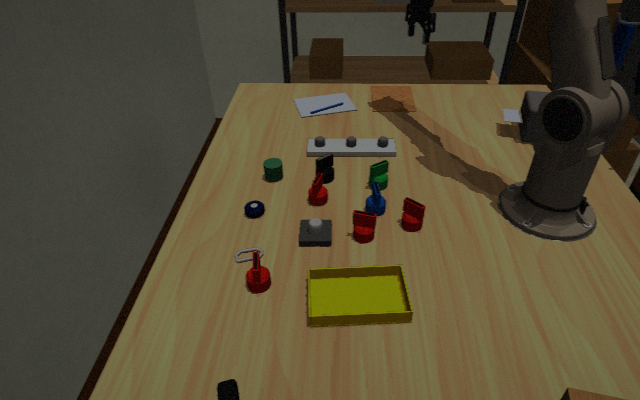

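The nozzles in scene pixels are green (281,190), blue (326,190) and black (257,225). I see no white nozzle. Four things could pass for nozzle_red: (305,227), (349,173), (369,197) and (472,266). The camera faces the robot, so the robot's right (−y) is picture left, and I choose (305,227), which is (318,190) in the side view.

```bash
cat > h.py <<'E'
from cell import arm, fingers, optics
import cv2, numpy as np
from scipy.spatial.transform import Rotation as Ro
def cloud(n, p, d, m):
    f=200/np.tan(np.radians(m["fovy"])/2)
    v,u=np.mgrid[0:400,0:640].astype(float); x=u-m["cx"]; y=v-m["cy"]
    if n=="wrist":
        r=np.hypot(x,y)+1e-9; th=r/f; k=np.tan(th)/r; x,y=x*k,y*k
        d=np.where(th<1.3,d,0)
    else: x,y=x/f,y/f
    P=np.dstack([x*d,y*d,d])
    W=(P-m["t"])@m["R"]; W[d<=0]=np.nan
    return W
RANGES={"red":[((0,120,60),(8,255,255)),((172,120,60),(180,255,255))],"green":[((50,110,40),(85,255,255))],
 "blue":[((100,120,50),(125,255,255))],"black":[((0,0,0),(180,255,45))],"yellow":[((22,140,80),(35,255,255))]}
def mask(p,c):
    h=cv2.cvtColor(p,cv2.COLOR_RGB2HSV); m=0
    for a,b in RANGES[c]: m=m|cv2.inRange(h,np.array(a),np.array(b))
    return m>0
def look(n):
    m=optics.camera_model(n); p,d=optics.read_camera(n); return p,cloud(n,p,d,m)
def rect(xy):
    (c,s,a)=cv2.minAreaRect(xy.astype(np.float32))
    if s[0]<s[1]: s=s[::-1]; a+=90
    a=(a+90)%180-90
    return np.array(c),np.array(s),np.radians(a)
E
python3 - <<'E'
from h import *
C=[];P=[]
for n in("scene","side"):
    z=np.load(f"/tmp/{n}0.npz"); W=cloud(n,z["p"],z["d"],optics.camera_model(n)); C.append((n,z["p"],W))
np.set_printoptions(precision=4,suppress=True)
for n,p,W in C:
    print(n,"table z",np.nanmedian(W[300:310,150:250,2] if n=="scene" else W[200:230,180:200,2]))
    for c in RANGES:
        k=mask(p,c)&(W[...,0]>.3)&(W[...,0]<1)&(abs(W[...,1])<.6)&(W[...,2]>.005)&(W[...,2]<.12)
        N,L,st,ce=cv2.connectedComponentsWithStats(k.astype(np.uint8))
        for i in range(1,N):
            if st[i,4]<60: continue
            w=W[L==i]; 
            if c=="yellow": print(n,c,rect(w[w[:,2]>.028][:,:2]),w[:,2].max()); continue
            t=w[(w[:,2]>.048)]; b=w[w[:,2]<.03]
            print(n,c,ce[i],st[i,4],"top",rect(t[:,:2]) if len(t)>8 else None,w[:,2].max())
    for l in("gauge_seat","rack_seat_1","tray_in","nozzle_white","wheel","tin","carabiner"):
        pass
p=C[0][1]; cv2.imwrite("pics/crop.png",cv2.resize(p[150:300,160:420,::-1],None,fx=3,fy=3,interpolation=2))
E
```

```text
scene table z -2.1953650695872213e-05
scene red [349.0428 174.4325] 467 top (array([0.3665, 0.0727]), array([0.0551, 0.0123]), np.float64(-0.7187737958279088)) 0.07614827982189468
scene red [368.7692 200.5101] 494 top (array([0.4887, 0.1172]), array([0.0553, 0.0142]), np.float64(-0.2669127902501561)) 0.07618787195103136
scene red [303.6499 226.2681] 854 top (array([ 0.6123, -0.0231]), array([0.0542, 0.0142]), np.float64(1.3156348680127696)) 0.07668529336486898
scene red [473.0221 266.1895] 1177 top (array([0.7236, 0.2815]), array([0.0549, 0.0161]), np.float64(-1.3820122440359612)) 0.07647113980052228
scene green [280.1663 189.2834] 427 top (array([ 0.4475, -0.096 ]), array([0.0481, 0.0125]), np.float64(0.6006102703674745)) 0.07582793202280723
scene blue [325.3986 189.8134] 552 top (array([0.4582, 0.0141]), array([0.0477, 0.0105]), np.float64(-1.4666697575185383)) 0.07579815516793666
scene blue [ 63.3099 233.1408] 71 top None 0.013571628180065607
scene black [255.8669 224.7792] 616 top (array([ 0.6038, -0.1278]), array([0.0497, 0.0126]), np.float64(0.9599399436075058)) 0.0760809804388
[... 1387 characters left out ...]
8306 189.6447] 425 top (array([0.4589, 0.0045]), array([0.2401, 0.0433]), np.float64(1.3860658914654411)) 0.07689678443551769
side black [273.0381 173.1381] 210 top None 0.04939326837107055
side black [380.3421 185.1579] 76 top (array([0.451, 0.011]), array([0.0491, 0.0071]), np.float64(-1.4409089586823098)) 0.07725245532078863
side black [253.9615 209.3291] 234 top None 0.02757178062916614
side black [314.4449 234.5787] 508 top None 0.04211585101451617
side black [405.0143 293.2   ] 70 top None 0.03410254743858061
side black [227.6402 390.1667] 378 top None 0.03212920251905897
side yellow (array([0.5022, 0.3186]), array([0.2097, 0.1315]), np.float64(0.09532314907558666)) 0.03831006966852643
```

View pics/crop.png

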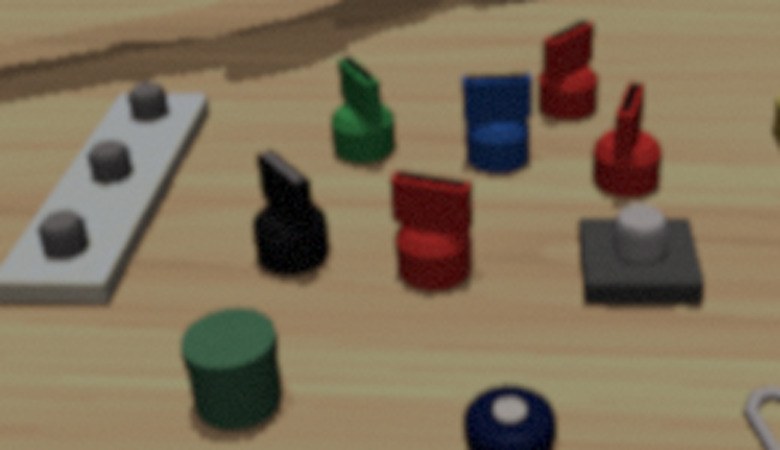

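Confirmed in the crop: the red nozzle at crop (432,230) is the rightmost for the robot, at about (0.61,-0.02). The gauge spigot is at crop (640,235) and the rack spigots at crop (148,100), (110,160) and (62,235). Next I locate the gauge and rack roughly and look from above with the wrist camera.

```bash
cat >> h.py <<'E'
def quat(a): return (Ro.from_euler('z',a)*Ro.from_quat([1,0,0,0])).as_quat()
def spig(W,c,zlo,zhi,r=.035):
    k=(np.hypot(W[...,0]-c[0],W[...,1]-c[1])<r)&(W[...,2]>zlo)&(W[...,2]<zhi)
    w=W[k]
    if len(w)<10: return None
    o,rad=cv2.minEnclosingCircle(w[:,:2].astype(np.float32))
    return np.round([*o,rad,*np.median(w[:,:2],0),np.median(w[:,2]),len(w)],4)
E
python3 - <<'E'
from h import *
np.set_printoptions(precision=4,suppress=True)
z=np.load("/tmp/scene0.npz"); W=cloud("scene",z["p"],z["d"],optics.camera_model("scene"))
def near(u,v): return np.nanmedian(W[v-2:v+3,u-2:u+3].reshape(-1,3),0)
G=near(373,222); R=[near(209,182),near(197,202),near(181,227)]; print(G,R)
s=[]
import sys
for nm,c,yaw in(("rack",R[1],0),("gauge",G,0)):
    arm.reach([c[0]-.03,c[1],.42],quat(yaw))
    arm.wait(.3)
    p,Ww=look("wrist"); cv2.imwrite(f"pics/w_{nm}.png",p[:,:,::-1]); np.savez(f"/tmp/w_{nm}.npz",p=p,W=Ww)
    print(nm,arm.sense()["eef_pos"],arm.sense()["clock"])
    if nm=="gauge": print(spig(Ww,G,.042,.05))
    for r in R: print(spig(Ww,r,.04,.048))
    print("scene",spig(W,G,.042,.05),[spig(W,r,.04,.048) for r in R])
E
```

```text
[0.6049 0.1186 0.0451] [array([ 0.4295, -0.2816,  0.0419]), array([ 0.5284, -0.2778,  0.042 ]), array([ 0.6304, -0.2768,  0.0425])]
rack [ 0.4982 -0.2783  0.4199] 1.8833
[  0.4181  -0.2871   0.0157   0.4192  -0.2872   0.0434 425.    ]
[  0.5174  -0.2854   0.0155   0.5179  -0.2855   0.0434 523.    ]
[  0.6176  -0.2831   0.0157   0.6172  -0.2831   0.0434 533.    ]
scene [  0.6071   0.1191   0.0168   0.6094   0.1189   0.0451 130.    ] [array([ 0.4205, -0.285 ,  0.0147,  0.4226, -0.2853,  0.043 , 56.    ]), array([ 0.5208, -0.2853,  0.0147,  0.5229, -0.2835,  0.0433, 70.    ]), array([ 0.6205, -0.2827,  0.016 ,  0.6228, -0.2821,  0.0434, 98.    ])]
gauge [0.575 0.118 0.42 ] 3.725
[  0.6049   0.1197   0.0182   0.6051   0.1196   0.0454 734.    ]
[  0.4188  -0.2847   0.0147   0.4201  -0.2836   0.0434 142.    ]
[  0.5185  -0.2837   0.0148   0.5189  -0.2821   0.0434 163.    ]
[  0.6179  -0.2808   0.0154   0.6184  -0.2795   0.0434 183.    ]
scene [  0.6071   0.1191   0.0168   0.6094   0.1189   0.0451 130.    ] [array([ 0.4205, -0.285 ,  0.0147,  0.4226, -0.2853,  0.043 , 56.    ]), array([ 0.5208, -0.2853,  0.0147,  0.5229, -0.2835,  0.0433, 70.    ]), array([ 0.6205, -0.2827,  0.016 ,  0.6228, -0.2821,  0.0434, 98.    ])]
```

```bash
cat >> h.py <<'E'
G=np.array([.6049,.1197]); R=np.array([[.4181,-.2871],[.5174,-.2854],[.6176,-.2831]]); RY=.02; OFF=-.03
OPEN=.07
def best(xy,z,a):
    q=arm.sense()["joint_positions"]; o=[]
    for k in(a,a+np.pi,a-np.pi):
        s=arm.solve_ik([*xy,z],quat(k))
        if s is not None: o.append((np.abs(np.array(s)-q).max(),k))
    return min(o)[1]
def top(W,p,c,xy,zlo=.05,zhi=.09,r=.05):
    k=mask(p,c)&(np.hypot(W[...,0]-xy[0],W[...,1]-xy[1])<r)&(W[...,2]>zlo)&(W[...,2]<zhi)
    w=W[k]; zt=np.percentile(w[:,2],95) if len(w) else 0; w=w[w[:,2]>zt-.006]
    return rect(w[:,:2])+(zt,len(w))
def over(c,xy,a,z=.42):
    a=best(xy,z,a); d=np.array([np.cos(a),np.sin(a)])
    arm.reach([*(np.array(xy)+OFF*d),z],quat(a)); arm.wait(.25)
    p,W=look("wrist"); return a,p,W
def pick(c,xy,a):
    fingers.move_gripper(OPEN,40)
    a,p,W=over(c,xy,a); o=top(W,p,c,xy); print("meas",c,o)
    assert .048<o[1][0]<.066 and .008<o[1][1]<.022, "bad size"
    a=best(o[0],.42,o[2]); xy=o[0]
    arm.reach([*xy,.32],quat(a))
    hit=arm.move_straight([*xy,.217],.12,guard=10)
    print("hit",hit,arm.sense()["eef_pos"])
    fingers.move_gripper(0,40); s=arm.sense(); print("width",s["width"],s["finger_force"],s["clock"])
    arm.move_straight([*xy,.34],.15)
    return a
E
python3 - <<'E'
from h import *
a=pick("red",[.610,-.0232],1.32)
xy=arm.sense()["eef_pos"][:2]
p,W=look("wrist"); cv2.imwrite("pics/held.png",p[:,:,::-1]); np.savez("/tmp/held.npz",p=p,W=W,pos=arm.sense()["eef_pos"],a=a)
print(arm.sense()["width"],a)
E
```

```text
meas red (array([ 0.60780293, -0.02338618]), array([0.05398364, 0.012468  ]), np.float64(1.3181927010817363), np.float64(0.07596572685855904), 432)
hit False [ 0.60828724 -0.02335936  0.21787486]
width 0.01323616608273668 40.1360285282135 7.7667
0.013230185797020616 1.3181927010817363
```

View pics/held.png

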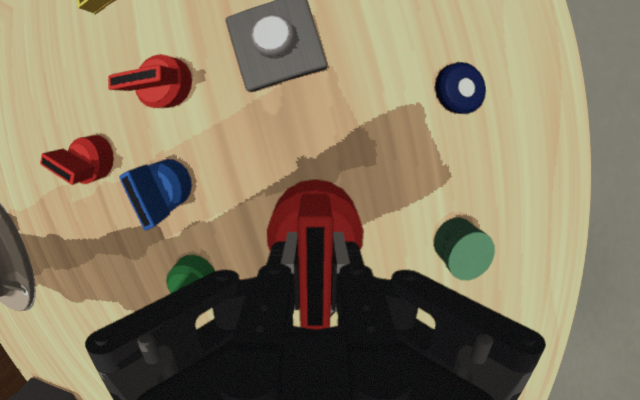

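The red nozzle is held: its mouth is at pixels (300–330, 217–328) with the collar below. I measure it in the hand with the same camera, so the calibration offsets cancel, then try it on the gauge.

```bash
cat >> h.py <<'E'
def held(c):
    """measured mouth centre in tool frame (x,y), yaw relative to tool, and mouth top relative to TCP z"""
    s=arm.sense(); e=s["eef_pos"]; yaw=np.arctan2(*Ro.from_quat(s["ee_rot"]).as_matrix()[[1,0],[0,0]])
    p,W=look("wrist"); z=e[2]-.155
    o=top(W,p,c,e[:2],z-.01,z+.04,.045)
    d=np.array([np.cos(yaw),np.sin(yaw)]); v=o[0]-e[:2]
    rel=np.array([v@d, v@[-d[1],d[0]]])
    return rel,o[1],(o[2]-yaw+np.pi/2)%np.pi-np.pi/2,o[3]-e[2],o[4]
E
python3 - <<'E'
from h import *
print(held("red"))
a=best(G,.36,0); arm.reach([*G,.36],quat(a)); arm.wait(.3); print(a,arm.sense()["eef_pos"],held("red"),arm.sense()["contact_force"])
z=np.load("/tmp/held.npz"); print(spig(z["W"],G,.042,.05))
E
```

```text
(array([0.0008903 , 0.00056811]), array([0.05530229, 0.01423519]), np.float64(-0.006634773008654893), np.float64(-0.14176147713580686), 2201)
-3.141592653589793 [0.60494713 0.11947365 0.3599718 ] (array([ 0.00118053, -0.00028151]), array([0.05543892, 0.01418588]), np.float64(0.011229296342238015), np.float64(-0.14190768852090443), 2181) [-0.06935195 -0.0917213  -0.78290188]
[6.044e-01 1.192e-01 1.810e-02 6.049e-01 1.181e-01 4.540e-02 1.145e+03]
```

```bash
cat >> h.py <<'E'
def tz(): return arm.sense()["eef_pos"][2]
def insert(c,xy,seat,a,guard=12,spig_h=.026):
    """hold nozzle c over xy, descend on the spigot; returns TCP height above full-home"""
    a=best(xy,.36,a); arm.reach([*xy,.36],quat(a)); arm.wait(.25)
    rel,_,dy,zt,n=held(c); dx=np.clip(rel[0],-.012,.012); bot=zt-.075
    t=np.array(xy)-dx*np.array([np.cos(a),np.sin(a)])
    print("held",rel,dy,zt,n)
    home=seat-bot
    arm.move_straight([*t,home+spig_h+.006],.15); arm.wait(.2)
    hit=arm.move_straight([*t,home+.0005],.04,guard=guard)
    s=arm.sense(); print("hit",hit,"above home",s["eef_pos"][2]-home,s["eef_pos"]-[*t,0],s["contact_force"],s["clock"])
    return t,home,a
E
python3 - <<'E'
from h import *
insert("red",G,.020,0)
E
```

```text
held [ 0.00109752 -0.00036923] 0.011960712084460479 -0.14189642792474624 2190
hit True above home 0.00048066893839349145 [-2.87845682e-04 -7.60643965e-05  2.37377097e-01] [-1.69684701 -0.04189553  4.57049222] 12.725
```

Red slid fully home, so it is sound. Rack next, then green.

```bash
cat >> h.py <<'E'
def lift(t,z=.36): arm.move_straight([*t,z],.2)
def release_up(t,z0):
    fingers.move_gripper(.045); s=arm.sense(); arm.move_straight([*t,z0+.12],.2)
def rack(c,i):
    e=arm.sense()["eef_pos"]
    t,home,a=insert(c,R[i],.020,RY,guard=15,spig_h=.024)
    arm.wait(.2); fingers.move_gripper(.045); arm.move_straight([*t,home+.1],.2)
    p,W=look("wrist"); return p,W,t
E
python3 - <<'E'
from h import *
arm.wait(.3); e=arm.sense()["eef_pos"]; lift(e[:2])
p,W,t=rack("red",0)
print(top(W,p,"red",R[0],.07,.12)); cv2.imwrite("pics/r1.png",p[:,:,::-1]); print(arm.sense()["clock"])
a=pick("green",[.4475,-.096],.60)
t,h,a=insert("green",G,.020,0)
E
```

```text
held [ 0.00106461 -0.0004119 ] 0.009702142846530037 -0.1418728209768473 2119
hit True above home 0.0003953276848100984 [-2.39278578e-04  1.75080997e-04  2.37268149e-01] [-0.74311233 -0.13228105  5.35761577] 17.4333
(array([ 0.41731399, -0.2865051 ]), array([0.05531554, 0.01332659]), np.float64(0.013645508954537203), np.float64(0.0957182794456229), 830)
18.7417
meas green (array([ 0.43946734, -0.09843229]), array([0.0546712 , 0.01235531]), np.float64(0.601425530556175), np.float64(0.07606450822321993), 407)
hit False [ 0.43994463 -0.09833844  0.21763102]
width 0.013521045859066485 40.415353775024414 22.3833
held [ 0.00113172 -0.00025134] 0.012979290846132141 -0.14187174734836377 2134
hit True above home 0.020954413696155777 [-8.94680946e-05  1.87971207e-04  2.57826161e-01] [-0.11556738  0.63459258  3.60746072] 26.1083
```

View pics/r1.png

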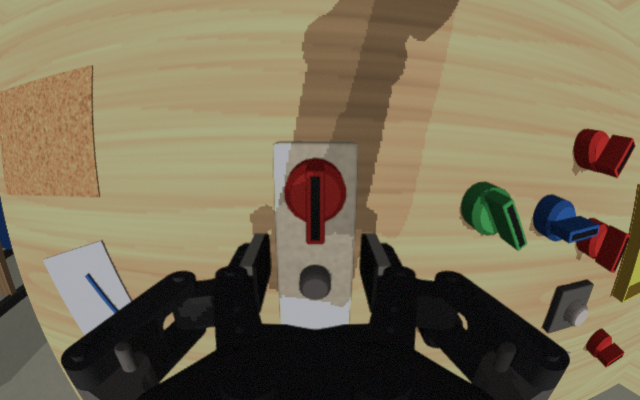

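The rack picture shows red seated on the end spigot at (315,200), with its top at 95.7 mm, which is home. Green caught 21 mm up, so it goes to the tray. Blue follows.

```bash
cat >> h.py <<'E'
T=np.array([.5033,.3180]); TY=.093
def tray(c,dx):
    xy=T+dx*np.array([np.cos(TY),np.sin(TY)])
    a=best(xy,.36,TY); arm.reach([*xy,.36],quat(a))
    hit=arm.move_straight([*xy,.2245],.12,guard=8); print("tray",hit,tz())
    fingers.move_gripper(.045); arm.move_straight([*xy,.36],.2); arm.wait(.2)
    p,W=look("wrist"); print(top(W,p,c,xy,.03,.12)); return p
E
python3 - <<'E'
from h import *
arm.wait(.3); e=arm.sense()["eef_pos"]; print(e[2]); lift(e[:2])
tray("green",.05)
a=pick("blue",[.452,.013],-1.47)
t,h,a=insert("blue",G,.020,0)
E
```

```text
0.2578819661798734
tray False 0.22541967844947475
(array([0.55193746, 0.32297975]), array([0.05517679, 0.01354403]), np.float64(0.09106194985102697), np.float64(0.07914103139096867), 631)
meas blue (array([0.45198798, 0.01475845]), array([0.05376744, 0.01439715]), np.float64(-1.461480138726085), np.float64(0.07593918537355424), 379)
hit False [0.45243391 0.01478065 0.21768377]
width 0.013371745466295522 39.452526569366455 34.7333
held [1.16365227e-03 6.02937387e-05] 0.007837382404274784 -0.14192463626463697 2097
hit True above home 0.0004684972443570745 [-2.57203612e-04 -2.91317822e-05  2.37393134e-01] [-0.73594897 -0.66812407  4.51391801] 38.775
```

Blue went home. It goes on the middle spigot. Black is next, measured by geometry only because the gripper is black too.

```bash
cat >> h.py <<'E'
RANGES["black"]=[((0,0,0),(180,255,255))]
_held=held
def held(c): return (np.array([.0011,0]),0,0,-.1419,0) if c=="black" else _held(c)
E
python3 - <<'E'
from h import *
arm.wait(.3); e=arm.sense()["eef_pos"]; lift(e[:2])
p,W,t=rack("blue",1); print(top(W,p,"blue",R[1],.07,.12),arm.sense()["clock"])
a=pick("black",[.600,-.1278],.96)
t,h,a=insert("black",G,.020,0)
E
```

```text
held [8.56183744e-04 5.13688364e-05] 0.003242945818218601 -0.14192589660039903 1907
hit True above home 0.0004430874730289025 [-2.79602271e-04  1.68216980e-04  2.37368984e-01] [-0.9693225  -0.08365327  4.35230347] 43.3667
(array([ 0.51677859, -0.28513834]), array([0.05430249, 0.01310946]), np.float64(0.023676975151782378), np.float64(0.09570262511353142), 761) 44.675
meas black (array([ 0.5939523 , -0.12731734]), array([0.0568509 , 0.01477969]), np.float64(0.7238342013732229), np.float64(0.07618098321139062), 742)
hit False [ 0.59441169 -0.1271821   0.21778935]
width 0.01310607433640514 39.657588601112366 48.2833
held [0.0011 0.    ] 0 -0.1419 0
hit True above home 0.02101613236587549 [-9.30613867e-05  1.95390216e-04  2.57916132e-01] [-0.43438615 -0.56664197  4.02306431] 51.8667
```

Run:
```python
from h import *
arm.wait(.3); e=arm.sense()["eef_pos"]; lift(e[:2])
tray("black",-.05)
arm.reach([.50,0,.45],quat(best([.5,0],.45,0))); arm.wait(.5)
for n in("scene","side"):
    p,d=optics.read_camera(n); cv2.imwrite(f"pics/{n}9.png",p[:,:,::-1]); print(n,[(r["confidence"],r["extent"]) for r in optics.recognise("nozzle_white",n)])
p,W=look("wrist")
for c,o in(("red",R[0]),("blue",R[1])): print(c,top(W,p,c,o,.07,.12))
print(arm.sense()["clock"])
```

```text
tray False 0.22522471925484092
(array([0.45245111, 0.31360993]), array([0.05576736, 0.01366658]), np.float64(0.10215712836073103), np.float64(0.07982322652161583), 1084)
scene []
side []
red (array([ 0.41864407, -0.28563166]), array([0.05449551, 0.01461909]), np.float64(0.018618914436584345), np.float64(0.09604309030929506), 274)
blue (array([ 0.51714844, -0.28311637]), array([0.05465943, 0.01340102]), np.float64(0.01010409767419328), np.float64(0.0960471106724261), 203)
58.5583
```

View pics/side9.png

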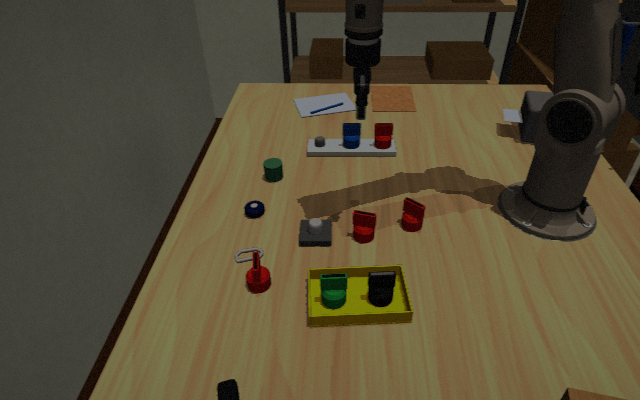

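The side picture shows red (383,135) and blue (352,135) home on the rack, and green (334,290) and black (380,288) in the tray. The bystanders have not moved, there is no white nozzle, and the robot is clear of everything.

```bash
python3 -c "
from cell import arm
print(arm.close_job())"
```

```text
the job is handed in; nothing more can be done
None
```

The job is handed in, result not shown: red and blue slid home on the gauge and are now home on the rack, green and black caught on it and are in the reject tray, and the white nozzle was not there.

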